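# Let two tins out of the rocker-gate tin dispenser

### The arm

A 7-joint arm with a two-finger parallel gripper is mounted at the origin on a cart in front of the work surface, level with it; the furniture and walls round the work are solid. World frame = base frame: x ahead of the robot, y to its left, z up, the work surface at z = 0. Lengths are in m, angles in rad, forces in N, time in s.
With the tool pointing down it reaches from about 0.4 to 0.875 m from the base axis. Payload 19.3 kg.
Tool frame: the origin (TCP) lies midway between the tips of the shut fingers; the grasp point (between the pads) lies 19 mm behind it; z points along the fingers, y is the line along which they close (so a half turn about z gives the same grasp; the last joint's range is limited). The gripper opens to 85 mm and grips with 20 to 120 N. Pads are 22 mm wide; open, the fingers measure 114 mm over their backs; the gripper's body (76 mm by 85 mm) begins 54 mm behind the grasp point. The pads swing forward as they close: fully open they stand 13 mm farther back than shut.
Start: joints at [-1.369, 0.521, -0.036, 1.599, 0.021, 1.021, -0.113], TCP at [0.168, 0.602, 0.231] pointing down, gripper open.
Joint ranges: [-2.91, 2.91], [-0.3, 2.13], [-1.5, 1.42], [0.17, 2.43], [-1.26, 4.41], [0.16, 1.93], [-2.52, 2.52]. Speed limits (rad/s): [1.89, 1.89, 2.39, 2.39, 3.01, 3.01, 3.01].

### API

Orientations are given as [roll, pitch, yaw] about the fixed x, y, z axes, in that order (R = Rz(yaw) Ry(pitch) Rx(roll)).
In Python, from workcell import bot, order, grab_frame, calibration gives the robot as it stands (bot), with the cameras as plain functions and the job (order).
- The arm moves only by the tool inch_along, called after "Emit:" by a JSON object that holds its "name" and its "arguments", one argument or row to a line. Schema: {"type":"object","properties":{"plan":{"type":"object","properties":{"jaw":{"type":"array","items":{"type":"number"},"minItems":1,"maxItems":5},"sx":{"type":"array","items":{"type":"number"},"minItems":1,"maxItems":5},"sy":{"type":"array","items":{"type":"number"},"minItems":1,"maxItems":5},"sz":{"type":"array","items":{"type":"number"},"minItems":1,"maxItems":5},"wx":{"type":"array","items":{"type":"number"},"minItems":1,"maxItems":5},"wy":{"type":"array","items":{"type":"number"},"minItems":1,"maxItems":5},"wz":{"type":"array","items":{"type":"number"},"minItems":1,"maxItems":5}},"additionalProperties":false,"required":["jaw","sx","sy","sz","wx","wy","wz"]},"grip_force":{"type":"number"},"only":{"type":"string"},"quiet":{"type":"boolean"},"lines":{"type":"string"}},"required":["plan"],"additionalProperties":false}. plan is an object with one list for each field, all of the same length, 1 to 5, a row being the entries at one place: jaw (the finger opening in m), sx, sy, sz (the shift in normalised numbers (1 is 0.6 m)), wx, wy, wz (a rotation vector in fractions of the full range, 1 being 120 degrees); each row is the pose to reach, as a shift and turn from the pose commanded when the call began, along the tool's axes at that moment; what a row does not reach only later rows make up. A row lasts 1/8 s, in which the tool goes at most 0.0625 m and 0.188 rad, less where a joint would pass 70% of its speed; a pose out of reach is approached as far as the arm can. The fingers move at their own pace and stop on an object; grip_force is the grip in N (left out, the last holds). Time passes only in rows, so rows that do not move let the fingers close. The tool returns the time, the measured TCP pose, the force, the opening and the grip force at its end. only (a regular expression) keeps the lines of the reply that match it, lines (a string "A,B") keeps lines A to B, and quiet returns only ok. Shift and turn numbers lie between -1 and 1, and a call with a number outside is refused. Input that does not fit is refused with a message, and nothing moves.
- bot.observe(): the state, without advancing time (a new reading comes with each control period).
- grab_frame(name): name is "scene" or "side" or "wrist"; returns the picture (420x560x3 uint8, blue, green, red); there is no depth.
- calibration(name): a dict with "vfov" (degrees; the focal length in pixels is half the picture's height over the tangent of half this angle, whatever the lens; pixels are square), "cx", "cy" (the principal point, pixels), "eye" and "attitude" of the camera in the world. Camera axes: x right, y down, z forward; pixel columns grow to the right and rows downward; lengths in m; the calibration is good to about 2 mm. A picture is of the moment at which its call begins: read the wrist's pose just before it. calibration takes no time and is no camera call; for the wrist camera it gives the pose at the moment of the call.
- order.job_done(): hands the job in; it is judged then, once.
The state is a dict: "clock": time; "qpos": joint angles; "qd": joint speeds; "joint_efforts": joint torques, N m; "position": TCP position; "tool_rot": TCP orientation; "force": force on the tool from outside, world axes, zero at the start; "moment": the same for the moment, N m; "grip_width": finger opening in m; "finger_force": force on a finger pad.
Only numpy, scipy, OpenCV 4.12 (cv2) and the standard library are available. Lean on these libraries where they do the work, as an engineer would, in place of code of your own. Each camera call takes 0.05 s, during which the arm holds its last target. There are 200 camera calls.

### The job

Get two tins out of the tin dispenser on the worktop for the sauce: press the lever's black pad down so that the gate lifts and one tin rolls out into the pick-up tray, let the lever come right up so that the next tin rolls to the gate, and then do the same once more. At the end two tins lie still in the tray, the other two wait behind the closed gate, and the lever is up. Move the tins by the lever alone, never touching or lifting them, and leave the spice jar, lemon, garlic and pepper mill where they are.

Things in the scene. Friction and masses are not known exactly. Their poses are not given: they have to be found in the camera images.
- dispenser: Tin dispenser, fixed on the worktop: sloping wooden lane 331 mm long, 80 wide (101 over the brackets), inner width 64, floor 0.20 rad steep. Origin on the worktop under the lane's middle; x uphill along the lane, z up. Tins roll to -x into the open pick-up tray for two: centres at x = -0.138, -0.091. Tin at the gate: x = -0.024. Magazine of four: x = -0.05 to 0.15, tops to 0.121 high.
- lever_shaft (a point): Pivot of the steel rocking lever, on the centre line over the first tin: dispenser x = -0.029, z = 0.103; shaft along y, brackets to z = 0.112. It carries a gate rod in front of the first tin and a hold-back rod behind it, both with white roller sleeves. A press lifts the gate rod and drops the hold-back rod: each press and release lets one tin out.
- lever_pad (a point): Top centre of the lever's black ribbed press pad (44 mm along the lane, 34 across), beside the lane at the lever's uphill end; moves with it. Dispenser x = 0.049, y = -0.064, z = 0.127 when up; an 82 mm arc about the shaft takes it 48 mm down at full press, shifting under 4 mm along the lane. Its top slopes 0.3 rad when up (uphill edge higher), is level mid-stroke, 0.3 the other way when down.
- lever (a joint): Lever angle, rad: 0 = up, gate closed (a spring returns it); 0.60 = down on its stop, gate open. A tin passes the gate above about 0.45. The pad takes 3 N to start, up to 9 N on the way (as the hold-back rod parts the tins) and 6 N at the stop. A freed tin reaches the tray in about a second; after release the next reaches the gate in about half a second.
- tin_1: Small food tin, steel ends and a plain paper band, 48 mm diameter, 60 mm long, about 0.11 kg, smooth, loose, lying across the lane so that it rolls. Origin at its centre, y along its length. First in line, at the gate.
- tin_2: Small food tin, steel ends and a plain paper band, 48 mm diameter, 60 mm long, about 0.11 kg, smooth, loose, lying across the lane so that it rolls. Origin at its centre, y along its length. Second in line.
- tin_3: Small food tin, steel ends and a plain paper band, 48 mm diameter, 60 mm long, about 0.11 kg, smooth, loose, lying across the lane so that it rolls. Origin at its centre, y along its length. Third in line; must stay in the dispenser.
- tin_4: Small food tin, steel ends and a plain paper band, 48 mm diameter, 60 mm long, about 0.11 kg, smooth, loose, lying across the lane so that it rolls. Origin at its centre, y along its length. Last in line, at the top; must stay in the dispenser.
- spice_jar: Bystander: upright spice jar with dark cap, 41 mm diameter, 105 mm high, origin under its centre.
- lemon: Bystander: lemon 70 x 51 x 52 mm, origin at its underside, lying on the worktop.
- garlic: Bystander: garlic bulb 60 x 57 x 58 mm on the chopping board, origin at its underside.
- pepper_mill: Bystander: upright brown wooden pepper mill, 58 mm diameter, 170 mm high, origin under its centre.

How it is judged:
By the outcome, as a careful person would: the job done as asked, in the order asked, and still so for the second after the job is handed in, with the robot touching nothing.
It also fails if it takes over 35 s, if anything falls off the work surface, if the arm or the gripper's body presses on something with over 40 N, if the wrist force passes 120 N, or if a joint passes its speed limit or range.

## Working session

There is one attempt and no reset: what is moved stays moved. The work goes in short steps, Python scripts to look and compute and a tool call to move; the robot and the scene stay as the last step left them, time stands still between calls to the robot, and variables do not carry over. Pictures are saved under pics/ and viewed, at most 10 in all, crops included, and the job is handed in when it is done.

```bash
ls; mkdir -p pics
```

Run:
```python
from workcell import bot, order, grab_frame, calibration
import cv2
s=bot.observe();print(s)
for n in("scene","side"):
    print(n,calibration(n)); cv2.imwrite(f"pics/{n}0.png",grab_frame(n))
```

```text
pics
workcell.py
{'clock': 0.0, 'qpos': array([-1.369191  ,  0.52202328, -0.03632856,  1.59996816,  0.02119063,
        1.02107866, -0.11280227]), 'qd': array([ 0.00022733,  0.00145155,  0.00012464, -0.00019728,  0.00101131,
        0.00065813,  0.00209082]), 'joint_efforts': array([-2.03109789e-04, -9.27130938e+01,  1.98011957e+00, -3.69921613e+01,
        1.78767694e-02,  8.64506786e-03, -6.66842709e-06]), 'position': array([0.16774048, 0.60174471, 0.2307342 ]), 'tool_rot': array([-3.14050188e+00,  6.77020917e-05,  2.86977050e+00]), 'force': array([-0.15581659,  0.3030217 ,  0.08033746]), 'moment': array([ 0.03079728, -0.00378464,  0.00906437]), 'finger_force': 0.0, 'grip_width': 0.08536512557527659}
scene {'vfov': 44.46825310076327, 'cx': 277.9849702256586, 'cy': 217.1982155438919, 'eye': array([ 0.42946959, -0.57537658,  1.11981726]), 'attitude': array([-2.49373087e+00,  6.49796690e-04, -1.15206196e-01])}
side {'vfov': 56.409708264134125, 'cx': 279.31446258231847, 'cy': 207.8329381634109, 'eye': array([-0.06585706, -0.33862156,  0.70854725]), 'attitude': array([-2.22399972, -0.01083282, -0.80677597])}
```

View pics/scene0.png

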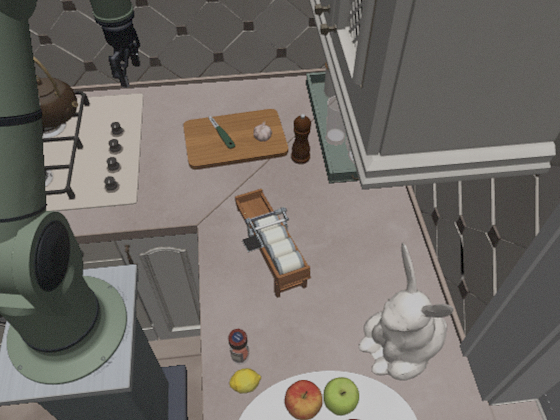

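View pics/side0.png

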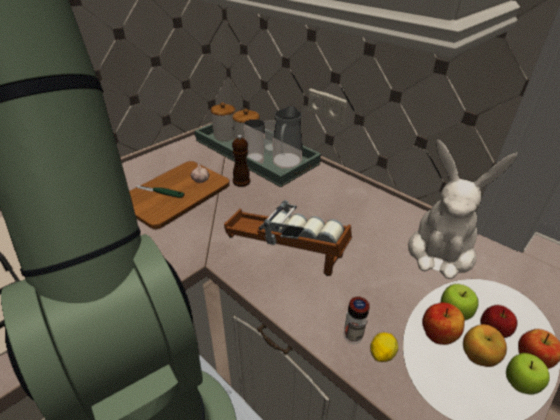

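The dispenser's tray end is near (252,195) in the scene view and its uphill end near (290,285). The pad is probably at (250,241). I'll enlarge to check.

Run:
```python
import cv2,numpy as np
a=cv2.imread("pics/scene0.png")[180:300,220:320]; b=cv2.imread("pics/side0.png")[190:280,215:360]
cv2.imwrite("pics/c1.png",cv2.resize(a,None,fx=5,fy=5,interpolation=2)); cv2.imwrite("pics/c2.png",cv2.resize(b,None,fx=5,fy=5,interpolation=2))
```

```text
(no output)
```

View pics/c1.png

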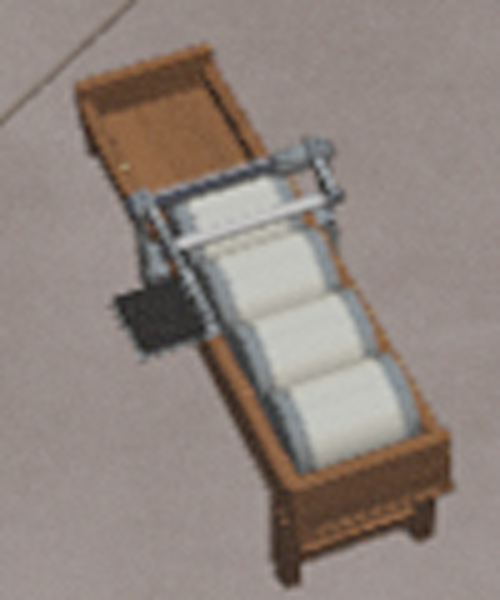

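View pics/c2.png

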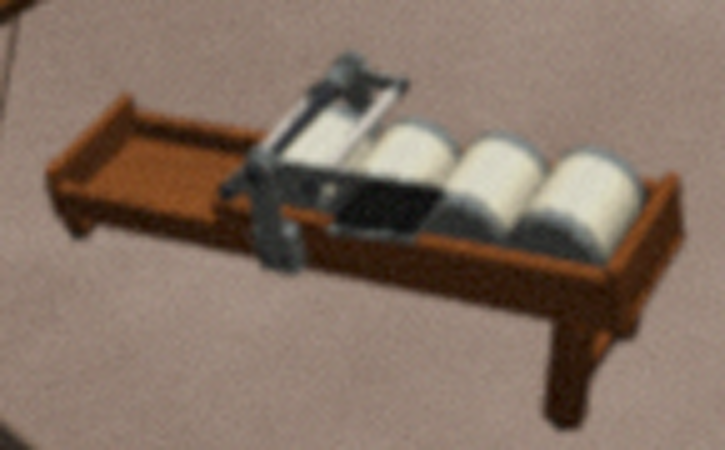

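The scene crop shows the pad centre at about (161,318). The upper end-board corners are at (290,482) and (445,435), and the tray corners at (80,88) and (211,50). In the side crop the pad is at (388,207), with corners at (610,268), (678,178), (52,175) and (127,97). I'll triangulate from these.

Create h.py:
```python
import numpy as np,cv2
from scipy.spatial.transform import Rotation as R
from workcell import bot, order, grab_frame, calibration
def P(n):
    c=calibration(n);f=210/np.tan(np.radians(c["vfov"]/2))
    K=np.array([[f,0,c["cx"]],[0,f,c["cy"]],[0,0,1]]);r=R.from_euler("xyz",c["attitude"]).as_matrix().T
    return K@np.c_[r,-r@c["eye"]]
def proj(n,X): u=P(n)@np.r_[X,1]; return u[:2]/u[2]
```

Run:
```python
from h import *
S=np.array([[161,318],[290,482],[445,435],[80,88],[211,50]])/5+[220,180]
D=np.array([[388,207],[610,268],[678,178],[52,175],[127,97]])/5+[215,190]
X=cv2.triangulatePoints(P("scene"),P("side"),S.T,D.T);X=(X[:3]/X[3]).T;print(X.round(4))
for i,x in enumerate(X):print(S[i]-proj("scene",x),D[i]-proj("side",x))
a=(X[1]+X[2]-X[3]-X[4])/2;print(np.linalg.norm(a),np.arctan2(a[1],a[0]))
yaw=np.arctan2(a[1],a[0]);b=X[2]-X[1];print(np.arctan2(-b[0],b[1]),np.linalg.norm(b))
b=X[4]-X[3];print(np.arctan2(-b[0],b[1]),np.linalg.norm(b))
m=X[1:].mean(0);c,s=np.cos(yaw),np.sin(yaw)
print("origin from mid",m,"pad pred",m[:2]+[c*.049+s*.064,s*.049-c*.064])
q=bot.observe();print(R.from_euler("xyz",q["tool_rot"]).as_matrix().round(3))
```

```text
[[0.4466 0.1022 0.1253]
 [0.4971 0.0139 0.1128]
 [0.5704 0.0297 0.1131]
 [0.4174 0.3154 0.0385]
 [0.4906 0.336  0.0378]]
[-0.01844345 -0.11010514] [0.12604448 0.15156049]
[-0.0454432  -0.43828154] [0.47530562 0.59066313]
[-0.06961004 -0.62206685] [0.64709562 0.80361486]
[-0.12612667 -0.50762942] [0.59698103 0.69865383]
[-0.03174408 -0.12471355] [0.14206259 0.1648113 ]
0.32295163993368886 -1.3140237627698026
-1.3589024835165753 0.07494847885446042
-1.2966065046335555 0.07605661743384531
origin from mid [0.49387933 0.17372202 0.07555019] pad pred [0.44442164 0.11007505]
[[-0.963  0.269 -0.   ]
 [ 0.269  0.963 -0.001]
 [-0.    -0.001 -1.   ]]
```

Units first: shifts go in shares of 0.6 m and turns go in shares of 120 degrees. So -0.21 m / 0.6 = -0.35, -0.042 m / 0.6 = -0.07.

Emit:
{"name": "inch_along", "arguments": {
  "plan": {"jaw":[0,0,0,0,0],"sx":[-0.07,-0.14,-0.21,-0.28,-0.35],"sy":[-0.07,-0.14,-0.21,-0.28,-0.35],"sz":[0,0,0,0,0],"wx":[0,0,0,0,0],"wy":[0,0,0,0,0],"wz":[0,0,0,0,0]},
  "grip_force": 30
}}

```text
clock: 0.72
position: [0.3143, 0.3415, 0.2312]
tool_rot: [-3.142, 0.0, 2.87]
force: [2.0, 0.8, -0.2]
grip_width: -0.0
finger_force: 0.0
```

Emit:
{"name": "inch_along", "arguments": {
  "plan": {"jaw":[0,0,0,0,0],"sx":[-0.0667,-0.1333,-0.2,-0.2667,-0.32],"sy":[-0.0667,-0.1333,-0.2,-0.2667,-0.3267],"sz":[0,0,0,0.0167,0.0333],"wx":[0,0,0,0,0],"wy":[0,0,0,0,0],"wz":[-0.0477,-0.105,-0.1576,-0.2053,-0.2531]}
}}

```text
clock: 1.35
position: [0.4468, 0.101, 0.2111]
tool_rot: [-3.141, 0.0, -2.881]
force: [0.6, 0.3, 0.3]
grip_width: -0.0001
finger_force: 0.0
```

Add to h.py:
```python
def to(x):
    q=bot.observe();m=R.from_euler("xyz",q["tool_rot"]).as_matrix()
    print(q["clock"],q["position"].round(4),"tool shift",(m.T@(np.array(x)-q["position"])).round(4),"tool y yaw",np.arctan2(m[1,1],m[0,1]),"F",q["force"].round(1),q["grip_width"])
```

```bash
python3 -c "
from h import *
to([.446,.104,.15])"
```

```text
1.35 [0.4468 0.101  0.2111] tool shift [-0.      0.0031  0.0611] tool y yaw 1.8315405679213808 F [0.6 0.3 0.3] -0.00011658522431812585
```

Converted, 0.061 m / 0.6 = 0.1017, 0.03 m / 0.6 = 0.05.

Emit:
{"name": "inch_along", "arguments": {
  "plan": {"jaw":[0,0,0],"sx":[0,0,0],"sy":[0.0033,0.005,0.005],"sz":[0.05,0.1017,0.1017],"wx":[0,0,0],"wy":[0,0,0],"wz":[0,0,0]}
}}

```text
clock: 1.72
position: [0.4442, 0.1055, 0.1489]
tool_rot: [-3.141, -0.004, -2.883]
force: [-1.1, -0.2, 0.7]
grip_width: -0.0002
finger_force: 0.0
```

Run:
```python
from h import *
to([.446,.104,.15])
s=grab_frame("side")[160:260,215:360];c=grab_frame("scene")[180:300,200:320]
r=lambda i:cv2.resize(i,(400,400*i.shape[0]//i.shape[1]),interpolation=2)
s,c=r(s),r(c);o=np.zeros((400,800,3),np.uint8);o[:s.shape[0],:400]=s;o[:,400:]=c;cv2.imwrite("pics/d.png",o)
```

```text
1.725 [0.4442 0.1055 0.1489] tool shift [-0.0014 -0.0019 -0.0011] tool y yaw 1.8289437908494732 F [-1.1 -0.2  0.7] -0.00019752258638260485
```

View pics/d.png

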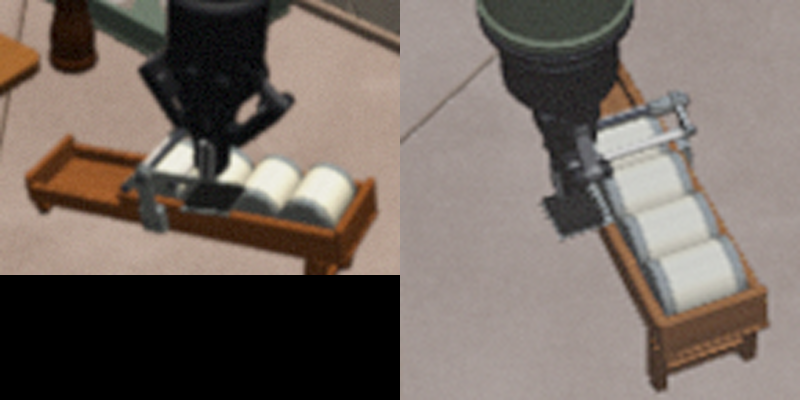

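The closed fingertips hang over the pad (side crop about (212,170) above (215,195)), so they are aligned. Pressing next.

Converted, 0.064 m / 0.6 = 0.1067, 0.05 m / 0.6 = 0.0833.

Emit:
{"name": "inch_along", "arguments": {
  "plan": {"jaw":[0,0,0,0,0],"sx":[0,0,0,0,0],"sy":[0,0,0,0,0],"sz":[0.03,0.0567,0.0833,0.1067,0.1067],"wx":[0,0,0,0,0],"wy":[0,0,0,0,0],"wz":[0,0,0,0,0]}
}}

```text
clock: 2.45
position: [0.4461, 0.1063, 0.0871]
tool_rot: [3.141, 0.002, -2.883]
force: [1.0, 1.0, 5.3]
grip_width: 0.0001
finger_force: 2.4
```

```bash
python3 -c "
from h import *
to([.446,.104,.083])"
```

```text
2.45 [0.4461 0.1063 0.0871] tool shift [ 0.0007 -0.0022  0.0041] tool y yaw 1.8292886098607313 F [1.  1.  5.3] 0.00012232188461867372
```

Converted, 0.005 m / 0.6 = 0.0083, 0.004 m / 0.6 = 0.0067.

Emit:
{"name": "inch_along", "arguments": {
  "plan": {"jaw":[0,0,0,0,0],"sx":[0,0,0,0,0],"sy":[0,0,0,0,0],"sz":[0.0067,0.0083,0.0083,0.0083,0.0083],"wx":[0,0,0,0,0],"wy":[0,0,0,0,0],"wz":[0,0,0,0,0]}
}}

```text
clock: 3.08
position: [0.4461, 0.1065, 0.0829]
tool_rot: [3.141, 0.002, -2.883]
force: [0.3, 2.4, 6.1]
grip_width: 0.0001
finger_force: 2.5
```

Emit:
{"name": "inch_along", "arguments": {
  "plan": {"jaw":[0,0,0,0],"sx":[0,0,0,0],"sy":[0,0,0,0],"sz":[0,0,0,0],"wx":[0,0,0,0],"wy":[0,0,0,0],"wz":[0,0,0,0]}
}}

```text
clock: 3.58
position: [0.4461, 0.1065, 0.0829]
tool_rot: [3.141, 0.002, -2.883]
force: [-0.8, 1.8, 6.5]
grip_width: -0.0
finger_force: 2.5
```

Run:
```python
from h import *
c=grab_frame("scene")[180:300,200:320];s=grab_frame("side")[160:260,215:360]
r=lambda i:cv2.resize(i,(400,400*i.shape[0]//i.shape[1]),interpolation=2)
s,c=r(s),r(c);o=np.zeros((400,800,3),np.uint8);o[:s.shape[0],:400]=s;o[:,400:]=c;cv2.imwrite("pics/e.png",o)
```

```text
(no output)
```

View pics/e.png

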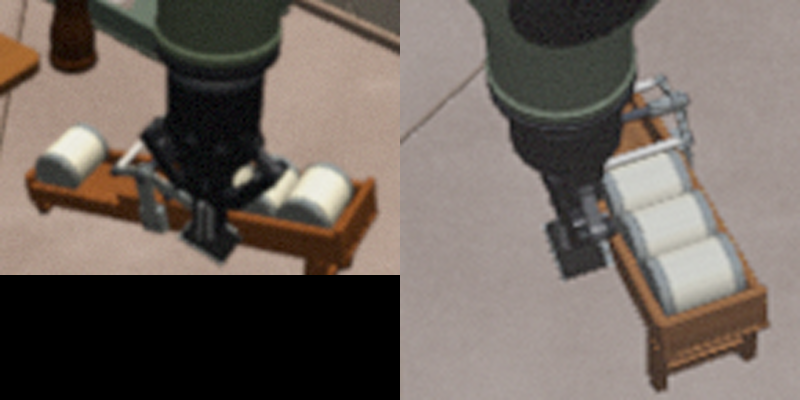

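One tin now lies at the tray's end (side crop (72,155)) and three are held back. Now I'll release the lever fully and let the next tin roll down.

Converted, -0.069 m / 0.6 = -0.115, -0.052 m / 0.6 = -0.0867.

Emit:
{"name": "inch_along", "arguments": {
  "plan": {"jaw":[0,0,0,0,0],"sx":[0,0,0,0,0],"sy":[0,0,0,0,0],"sz":[-0.0267,-0.0567,-0.0867,-0.115,-0.115],"wx":[0,0,0,0,0],"wy":[0,0,0,0,0],"wz":[0,0,0,0,0]}
}}

```text
clock: 4.3
position: [0.4461, 0.1062, 0.1523]
tool_rot: [3.141, 0.003, -2.883]
force: [-0.6, -0.0, 0.6]
grip_width: 0.0001
finger_force: 0.0
```

Emit:
{"name": "inch_along", "arguments": {
  "plan": {"jaw":[0,0,0,0,0],"sx":[0,0,0,0,0],"sy":[0,0,0,0,0],"sz":[0,0,0,0,0],"wx":[0,0,0,0,0],"wy":[0,0,0,0,0],"wz":[0,0,0,0,0]}
}}

```text
clock: 4.92
position: [0.4452, 0.1059, 0.1502]
tool_rot: [-3.142, -0.0, -2.883]
force: [0.2, -0.1, -0.8]
grip_width: -0.0
finger_force: 0.0
```

Emit:
{"name": "inch_along", "arguments": {
  "plan": {"jaw":[0,0,0,0,0],"sx":[0,0,0,0,0],"sy":[0,0,0,0,0],"sz":[0,0,0,0,0],"wx":[0,0,0,0,0],"wy":[0,0,0,0,0],"wz":[0,0,0,0,0]}
}}

```text
clock: 5.55
position: [0.4453, 0.1059, 0.1503]
tool_rot: [-3.142, -0.0, -2.883]
force: [-0.5, 0.9, 0.2]
grip_width: -0.0001
finger_force: 0.0
```

Run:
```python
from h import *
c=grab_frame("scene")[180:300,200:320];s=grab_frame("side")[160:260,215:360]
r=lambda i:cv2.resize(i,(400,400*i.shape[0]//i.shape[1]),interpolation=2)
s,c=r(s),r(c);o=np.zeros((400,800,3),np.uint8);o[:s.shape[0],:400]=s;o[:,400:]=c;cv2.imwrite("pics/f.png",o)
```

```text
(no output)
```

View pics/f.png

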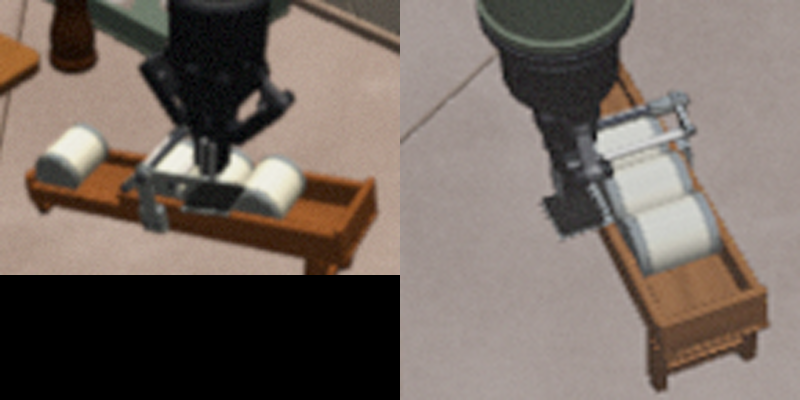

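The lever is up, the next tin is at the gate and the queue has shifted down, leaving an empty top slot at scene crop (700,280). Second press.

Converted, 0.069 m / 0.6 = 0.115, 0.064 m / 0.6 = 0.1067.

Emit:
{"name": "inch_along", "arguments": {
  "plan": {"jaw":[0,0,0,0,0],"sx":[0,0,0,0,0],"sy":[0,0,0,0,0],"sz":[0.03,0.0567,0.0833,0.1067,0.115],"wx":[0,0,0,0,0],"wy":[0,0,0,0,0],"wz":[0,0,0,0,0]}
}}

```text
clock: 6.28
position: [0.4454, 0.1062, 0.081]
tool_rot: [3.141, 0.0, -2.883]
force: [-2.9, 1.7, 17.7]
grip_width: -0.0
finger_force: 8.0
```

Emit:
{"name": "inch_along", "arguments": {
  "plan": {"jaw":[0,0,0,0,0],"sx":[0,0,0,0,0],"sy":[0,0,0,0,0],"sz":[0,0,0,0,0],"wx":[0,0,0,0,0],"wy":[0,0,0,0,0],"wz":[0,0,0,0,0]}
}}

```text
clock: 6.9
position: [0.4454, 0.1061, 0.0816]
tool_rot: [3.141, 0.0, -2.883]
force: [-1.2, 1.5, 5.7]
grip_width: 0.0001
finger_force: 2.6
```

Emit:
{"name": "inch_along", "arguments": {
  "plan": {"jaw":[0,0,0,0,0],"sx":[0,0,0,0,0],"sy":[0,0,0,0,0],"sz":[0,0,0,0,0],"wx":[0,0,0,0,0],"wy":[0,0,0,0,0],"wz":[0,0,0,0,0]}
}}

```text
clock: 7.52
position: [0.4454, 0.1061, 0.0817]
tool_rot: [3.141, 0.0, -2.883]
force: [-0.9, 1.5, 6.3]
grip_width: 0.0
finger_force: 2.6
```

Run:
```python
from h import *
s=grab_frame("side")[160:260,215:360]
cv2.imwrite("pics/g.png",cv2.resize(s,None,fx=4,fy=4,interpolation=2))
```

```text
(no output)
```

View pics/g.png

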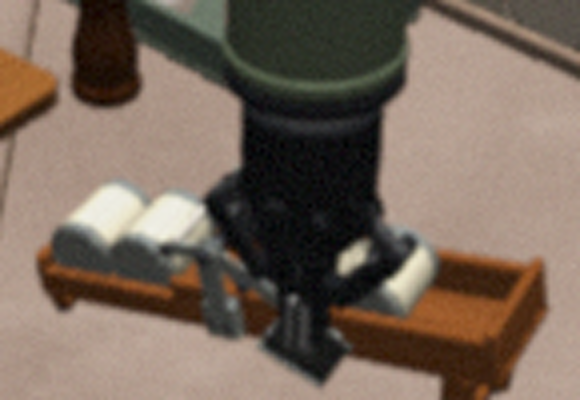

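Two tins are in the tray, at (100,225) and (160,235), and two are held back. Now I'll release and back well off.

Converted, -0.1 m / 0.6 = -0.1667, -0.07 m / 0.6 = -0.1167.

Emit:
{"name": "inch_along", "arguments": {
  "plan": {"jaw":[0,0,0,0,0],"sx":[0,0,0,0,0],"sy":[0,0,0,0,0],"sz":[-0.0267,-0.0567,-0.0867,-0.1167,-0.1667],"wx":[0,0,0,0,0],"wy":[0,0,0,0,0],"wz":[0,0,0,0,0]}
}}

```text
clock: 8.2
position: [0.4448, 0.1057, 0.1817]
tool_rot: [-3.141, -0.001, -2.883]
force: [0.3, 0.4, 0.3]
grip_width: 0.0
finger_force: 0.0
```

Emit:
{"name": "inch_along", "arguments": {
  "plan": {"jaw":[0,0,0,0,0],"sx":[0,0,0,0,0],"sy":[0,0,0,0,0],"sz":[-0.0667,-0.1333,-0.2,-0.2,-0.2],"wx":[0,0,0,0,0],"wy":[0,0,0,0,0],"wz":[0,0,0,0,0]}
}}

```text
clock: 8.82
position: [0.4449, 0.1058, 0.3008]
tool_rot: [-3.142, -0.001, -2.883]
force: [0.0, -1.0, 0.2]
grip_width: -0.0001
finger_force: 0.0
```

Emit:
{"name": "inch_along", "arguments": {
  "plan": {"jaw":[0,0,0,0,0],"sx":[0,0,0,0,0],"sy":[0,0,0,0,0],"sz":[0,0,0,0,0],"wx":[0,0,0,0,0],"wy":[0,0,0,0,0],"wz":[0,0,0,0,0]}
}}

```text
clock: 9.45
position: [0.4453, 0.1059, 0.3013]
tool_rot: [-3.142, -0.0, -2.883]
force: [-0.3, 0.9, -0.7]
grip_width: 0.0002
finger_force: 0.0
```

Emit:
{"name": "inch_along", "arguments": {
  "plan": {"jaw":[0,0,0,0,0],"sx":[0,0,0,0,0],"sy":[0,0,0,0,0],"sz":[0,0,0,0,0],"wx":[0,0,0,0,0],"wy":[0,0,0,0,0],"wz":[0,0,0,0,0]}
}}

```text
clock: 10.07
position: [0.4453, 0.1059, 0.3013]
tool_rot: [-3.142, -0.0, -2.883]
force: [0.3, 0.1, -0.5]
grip_width: -0.0003
finger_force: 0.0
```

Run:
```python
from h import *
cv2.imwrite("pics/i.png",cv2.resize(grab_frame("side")[120:370,130:430],None,fx=2.4,fy=2.4,interpolation=2))
```

```text
(no output)
```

View pics/i.png

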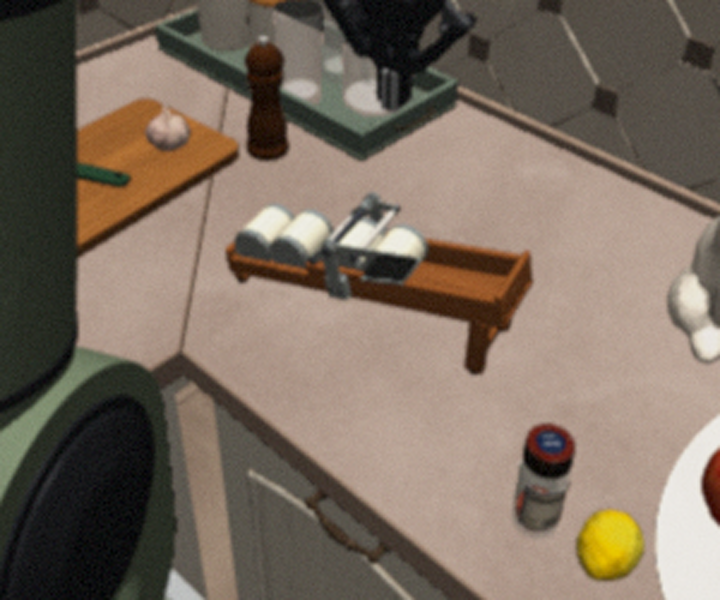

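Two tins are in the tray, at (263,232) and (303,237), and two are behind the closed gate, at (365,240) and (400,245). The lever is up and the bystanders have not moved.

```bash
python3 -c "
from workcell import bot, order, grab_frame, calibration
print(order.job_done())"
```

```text
the job is handed in; nothing more can be done
None
```

The job is done and handed in at about 10 s: two tins lie in the tray, two wait behind the closed gate, the lever is up, and the spice jar, lemon, garlic and pepper mill were not touched.

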